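# Clip the deckle onto the paper mould

### The job

Close up the paper mould for the next sheet: take the dark wooden deckle frame, hook its wide brass tongue under the metal lip on the stand while the frame is tilted, then swing the opposite side down and press it until its two small brass tabs click past the orange sprung noses. Leave the deckle lying flat and fully home on the mould, latched and let go, and leave the other things on the bench where they are.

Things in the scene. Friction and masses are not known exactly. Their poses are not given: they have to be found in the camera images.
- stand: Fixed plywood board 220 (x) x 210 (y) x 12 mm carrying the mould, a metal keeper (-x side, towards the robot) and an orange catch (+x side). Origin: centre of its underside, on the bench; z up, +x from keeper to catch. Its mm below are in this frame.
- seat (a point): Centre of the mould's top: a wooden rim with grey mesh, 120 (x) x 170 (y) mm, top 45 mm above the bench, at the stand's x = y = 0. Home: deckle's centre over this point (a few mm of play), its x along the stand's x, its underside on this plane, its tongue in the keeper.
- lip (a point): Middle of the keeper lip's edge, at its underside: x = -77 mm, 58 mm high. The keeper is an aluminium pocket open to +x: lip 6 mm thick (top 64 mm high), pocket floor 39 mm high, back wall at x = -91 mm, side cheeks with inner faces at y = +-34 mm and outer at +-43 mm.
- catch (a joint): Orange sprung catch: one hinged piece with two noses, turning on a rod along y at x = 74 mm, 18 mm high. 0 = shut; to 0.5 rad as the noses go outward (+x). The deckle's tabs pushed down on their slopes open it about 0.2 rad (some 5 to 10 N in all; the deckle's own weight does not do it), then it snaps shut over the tabs and blocks their return.
- catch_nose (a point): Point midway between the two nose tips (shut: x = 74 mm, 55 mm high; moves with the catch); noses at y = +-58 mm, 14 mm wide, nothing solid between. Flat undersides 53 mm high, 2 mm over the seated deckle's tabs; sloped upper faces rise outward to 73 mm high at x = 87 mm; upright arms behind, inner face at x = 85 mm.
- deckle_mid (a point): Deckle: loose dark wooden frame, 140 (x) x 170 (y) mm, 26 mm high, bars 18 mm wide, 0.2 to 0.33 kg, flat on the bench. This point: the frame's centre, 13 mm above its underside. z up; -x is the side with the brass tongue (60 mm wide, standing out 18 mm); on the +x side two brass tabs at y = +-58 mm (20 mm wide, standing out 12 mm). Tongue and tabs: 6 mm thick, flush with the underside.
- deckle_grip (a point): Middle of the deckle's bar opposite the tongue (x = +61 mm from the frame's centre), 13 mm above its underside: the bar to hold, between the tabs, 18 mm across (along the deckle's x). Same axes as the deckle.
- deckle_tongue (a point): Middle of the end edge of the brass tongue (x = -88 mm, y = 0 from the frame's centre), 3 mm above the deckle's underside. Same axes as the deckle.
- pigment_jar: Bystander: closed jar with a yellow cap, 56 mm across, 75 mm high, loose. Origin: on its underside; to be left alone.
- tin: Bystander: tin with a green band, 66 mm across, 85 mm high, loose. Origin: on its underside; to be left alone.
- mug: Bystander: blue mug, 76 mm across, 85 mm high, loose. Origin: on its underside; to be left alone.
- brush: Bystander: brush lying on the bench, loose. To be left alone.
- spoon: Bystander: wooden spoon lying on the bench, loose. To be left alone.
Not all that is in view belongs to the job. Of the things that look like the part that bears deckle_mid, take the one that is farthest from the robot's base at the start.

How it is judged:
By the outcome, as a careful person would: the job done as asked, in the order asked, and still so for the second after the job is handed in, with the robot touching nothing.
It also fails if it takes over 46 s, if anything falls off the work surface, if the arm or the gripper's body presses on something with over 40 N, if the wrist force passes 120 N, or if a joint passes its speed limit or range.

### The arm

A 6-joint arm with a two-finger parallel gripper is mounted at the origin on the work surface. World frame = base frame: x ahead of the robot, y to its left, z up, the work surface at z = 0. Lengths are in m, angles in rad, forces in N, time in s.
With the tool pointing down it reaches from about 0.3 to 0.775 m from the base axis. Payload 14.6 kg.
Tool frame: the origin (TCP) lies midway between the tips of the shut fingers; the grasp point (between the pads) lies 19 mm behind it (ctrl.grip_depth is the z of the grasp point in the tool frame, in m); z points along the fingers, y is the line along which they close (so a half turn about z gives the same grasp; the last joint's range is limited). The gripper opens to 94 mm and grips with 3 to 60 N. Pads are 16 mm wide; open, the fingers measure 119 mm over their backs; the gripper's body (75 mm by 177 mm) begins 78 mm behind the grasp point.
Start: joints at [1.09, 0.3, 1.521, -0, 1.321, -0.067], TCP at [0.221, 0.504, 0.169] pointing down, gripper open.
Joint ranges: [-3.03, 3.03], [-0.79, 2.21], [0.23, 2.52], [-1.04, 4.18], [0, 3.07], [-2.55, 2.55]. Speed limits (rad/s): [2.22, 2.22, 2.57, 3.14, 3.14, 3.14].

### API

Orientations are given as [roll, pitch, yaw] about the fixed x, y, z axes, in that order (R = Rz(yaw) Ry(pitch) Rx(roll)).
In Python, from station import ctrl gives the robot as it stands. The module is installed in compiled form; this text tells all that it offers.
- The arm moves only by the tool carry_out, never from a script. Its argument "commands" is a list of rows, each a list of 3 entries, a list of its own where there are three numbers: the closure, from 0 (fully open) to 1 (shut), then the shift along the tool's x, y, z in mm, then the turn, a rotation vector about the tool's x, y, z in rad. In form: [[gripper, [tx, ty, tz], [wx, wy, wz]], ...]. A call has 1 to 10 rows; each row shifts and turns the commanded pose from where the row before left it, along the tool's axes as they then stand; what a row does not reach is not made up. A row lasts 1/8 s, in which the tool goes at most 62.5 mm and 10.7 degrees, less where a joint would pass 70% of its speed; a pose out of reach is approached as far as the arm can. A call with a gripper value outside its range is refused whole. The fingers move at their own pace and stop on an object; "squeeze" is the grip in N (left out, the last holds). Time passes only in rows, so rows that do not move let the fingers close. It gives the time, the measured TCP pose, the force, the opening and the grip force at its end, in the units of the state.
- ctrl.get_obs(): the state, without advancing time (a new reading comes with each control period).
- ctrl.camera(name): name is "scene" or "side" or "wrist"; returns a dict with "img" (420x560x3 uint8, blue, green, red), "camera_matrix" (3x3 intrinsics, pixels), "rvec" (rotation vector, rad) and "tvec" (3), from world to camera coordinates, as OpenCV has them. Camera axes: x right, y down, z forward; pixel columns grow to the right and rows downward; lengths in m; the calibration is good to about 2 mm. A picture is of the moment at which its call begins. There is no depth.
- ctrl.hand_in(): hands the job in; it is judged then, once.
Trained networks look in the newest picture that a camera, given by its name, has taken for a name from the list of things; names that differ only in an ending like _2 or _b are one class to them, and where a whole thing is asked for, a point or a joint stands for the part that bears it (a point fixed in the world has none). Each returns a list of dicts, best first, with "score" (0 to 1); they miss things now and then, are a little off and sometimes report something else, mostly with a low value. They report only what shows in the picture. A call takes as long as a camera call. They do not tell look-alikes from the thing itself.
- ctrl.outline_of(thing, camera): "region" (420x560 bool, what is visible of it).
- ctrl.place_of(thing, camera): "at" ([x, y, z] in m, in world coordinates, good to about 4 mm: a listed point, or the origin of a listed thing).
The state is a dict: "time_s": time; "qpos": joint angles; "joint_vel": joint speeds; "tau": joint torques, N m; "ee_pos": TCP position; "eef_rot": TCP orientation; "force": force on the tool from outside, world axes, zero at the start; "moment": the same for the moment, N m; "grip_width": finger opening in m; "grip_force": force on a finger pad.
Only numpy, scipy, OpenCV 4.12 (cv2) and the standard library are available. Lean on these libraries where they do the work, as an engineer would, in place of code of your own. Each camera call takes 0.05 s, during which the arm holds its last target. There are 200 camera calls.

## Working session

There is one attempt and no reset: what is moved stays moved. The work goes in short steps, Python scripts to look and compute and a tool call to move; the robot and the scene stay as the last step left them, time stands still between calls to the robot, and variables do not carry over. Pictures are saved under pics/ and viewed, at most 12 in all, crops included, and the job is handed in when it is done.

Besides the shell and the picture viewer there is one more tool, called as name(argument=value, ...) on one line, values as JSON. carry_out: Moves the arm, as the interface text tells. Its arguments: {"type":"object","properties":{"commands":{"type":"array","items":{"type":"array"}},"squeeze":{"type":"number"}},"required":["commands"]}

```bash
mkdir -p pics; python3 - <<'E'
from station import ctrl
import cv2,numpy as np
o=ctrl.get_obs()
print({k:np.round(v,3) for k,v in o.items()}, ctrl.grip_depth)
ims=[]
for c in("scene","side"):
    d=ctrl.camera(c);cv2.imwrite(f"pics/{c}0.png",d["img"])
    for t in("deckle_mid","deckle_grip","deckle_tongue","seat","lip","catch_nose","stand","pigment_jar","tin","mug"):
        print(c,t,[(np.round(r["at"],3).tolist(),round(r["score"],2)) for r in ctrl.place_of(t,c)[:3]])
E
```

```text
{'time_s': np.float64(0.0), 'qpos': array([ 1.09 ,  0.3  ,  1.522, -0.   ,  1.321, -0.067]), 'joint_vel': array([ 0.   , -0.001, -0.   , -0.   , -0.001,  0.001]), 'tau': array([ 1.0000e-03, -5.3181e+01, -3.5274e+01,  7.1000e-02,  2.4000e-02,
       -0.0000e+00]), 'ee_pos': array([0.221, 0.503, 0.169]), 'eef_rot': array([-3.14 , -0.   ,  2.728]), 'force': array([-0.978,  0.398,  0.219]), 'moment': array([-0.066, -0.035,  0.023]), 'grip_force': np.float64(0.0), 'grip_width': np.float64(0.094)} -0.0188
scene deckle_mid [([0.522, -0.157, 0.01], 0.77), ([0.256, 0.232, 0.013], 0.67), ([0.614, 0.164, 0.058], 0.65)]
scene deckle_grip [([0.334, -0.24, 0.012], 0.91), ([0.215, 0.277, 0.014], 0.78), ([0.579, -0.14, 0.012], 0.77)]
scene deckle_tongue [([0.205, -0.163, -0.003], 0.95), ([0.438, -0.175, 0.003], 0.89), ([0.317, 0.168, 0.0], 0.84)]
scene seat [([0.542, 0.172, 0.046], 0.95)]
scene lip [([0.465, 0.187, 0.055], 0.72), ([0.543, 0.175, 0.046], 0.47)]
scene catch_nose [([0.612, 0.163, 0.057], 0.61), ([0.449, -0.42, 0.003], 0.17)]
scene stand [([0.541, 0.174, 0.001], 0.68)]
scene pigment_jar
[... 208 characters left out ...]
grip [([0.58, -0.141, 0.016], 0.97), ([0.337, -0.241, 0.017], 0.66), ([0.215, 0.277, 0.018], 0.57)]
side deckle_tongue [([0.207, -0.165, 0.0], 0.92), ([0.319, 0.168, 0.003], 0.89), ([0.439, -0.184, 0.006], 0.62)]
side seat [([0.542, 0.178, 0.047], 0.65)]
side lip [([0.471, 0.183, 0.056], 0.76), ([0.448, 0.419, -0.001], 0.49)]
side catch_nose [([0.615, 0.162, 0.053], 0.58), ([0.638, -0.44, 0.0], 0.47), ([0.58, -0.14, 0.014], 0.15)]
side stand [([0.543, 0.178, 0.002], 0.92), ([0.471, 0.184, 0.054], 0.67)]
side pigment_jar [([0.68, 0.015, -0.004], 0.6)]
side tin [([0.643, 0.436, 0.002], 0.88)]
side mug [([0.638, -0.44, -0.0], 0.91), ([0.646, 0.438, 0.002], 0.26), ([0.437, -0.185, 0.005], 0.15)]
```

View pics/scene0.png

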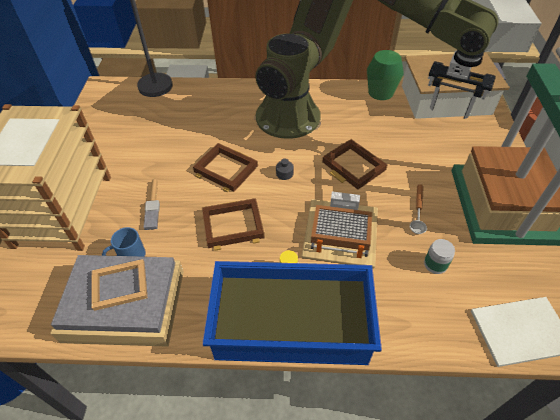

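View pics/side0.png

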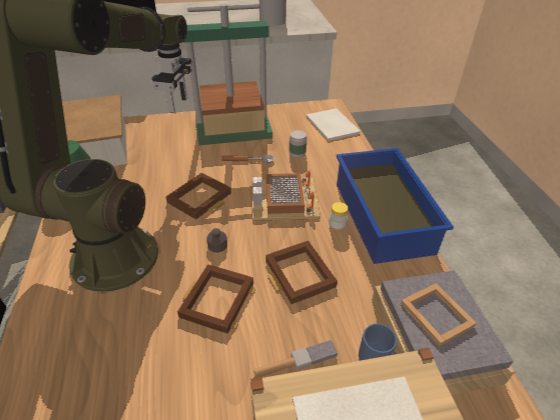

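The scene view shows three dark frames, at about (233,222), (226,166) and (355,163), plus a pale one at (118,284) on the felts. The target is the farthest dark frame, near (0.52, -0.157) with its yaw at about 0.27. The stand is at about (340,230), with a yaw of about -0.15. The side view agrees, with the target at (300,270) and the stand at (285,195).

carry_out(commands=[[0,[-42,-32,-3],[0,0,0]],[0,[-42,-32,-3],[0,0,0]],[0,[-42,-32,-3],[0,0,0]],[0,[-42,-32,-3],[0,0,0]],[0,[-42,-32,-3],[0,0,0]],[0,[-42,-32,-3],[0,0,0]],[0,[-42,-32,-3],[0,0,0]],[0,[-42,-32,-3],[0,0,0]],[0,[-42,-32,-3],[0,0,0]],[0,[-42,-32,-3],[0,0,0]]], squeeze=40)

```text
time_s: 2.35
ee_pos: [0.4777, 0.04, 0.1996]
eef_rot: [3.141, 0.0, 2.728]
force: [0.4, 0.6, 0.4]
grip_width: 0.094
grip_force: 0.0
```

carry_out(commands=[[0,[-42,-32,-3],[0,0,0]],[0,[-42,-32,-3],[0,0,0]],[0,[-42,-32,-3],[0,0,0]],[0,[-42,-32,-3],[0,0,0]],[0,[0,0,0],[0,0,0.177]],[0,[0,0,0],[0,0,0.177]],[0,[0,0,0],[0,0,0.177]],[0,[0,0,0],[0,0,0.177]],[0,[0,0,0],[0,0,0.177]],[0,[0,0,0],[0,0,0]]])

```text
time_s: 3.6
ee_pos: [0.5794, -0.1431, 0.2112]
eef_rot: [-3.142, -0.0, 1.844]
force: [0.6, 0.2, 0.2]
grip_width: 0.094
grip_force: 0.0
```

```bash
cat > h.py <<'E'
from station import ctrl
import cv2,numpy as np
from scipy.spatial.transform import Rotation as R
def tool():
    o=ctrl.get_obs(); return np.array(o["ee_pos"]),R.from_euler("xyz",o["eef_rot"]),o
def look(c,name,things):
    d=ctrl.camera(c);cv2.imwrite(f"pics/{name}.png",d["img"])
    for t in things: print(c,t,[(np.round(r["at"],4).tolist(),round(r["score"],2)) for r in ctrl.place_of(t,c)[:2]])
    return d
def go(target,rot):
    "total shift (tool axes, mm) and turn (tool axes) to a target pose"
    p,r,o=tool(); print("t",o["time_s"],"shift",np.round(r.inv().apply(np.array(target)-p)*1e3,1),"turn",np.round((r.inv()*rot).as_rotvec(),3))
E
python3 - <<'E'
from h import *
p,r,o=tool();print(p,o["eef_rot"],o["time_s"])
look("wrist","w1",("deckle_mid","deckle_grip","deckle_tongue"))
E
```

```text
[ 0.5793835  -0.14305766  0.21121178] [-3.14153498e+00 -1.72340551e-05  1.84389191e+00] 3.6
wrist deckle_mid []
wrist deckle_grip [([0.3358, -0.2348, 0.0127], 0.96), ([0.5802, -0.143, 0.0119], 0.8)]
wrist deckle_tongue [([0.4361, -0.1819, 0.0021], 0.8)]
```

View pics/w1.png

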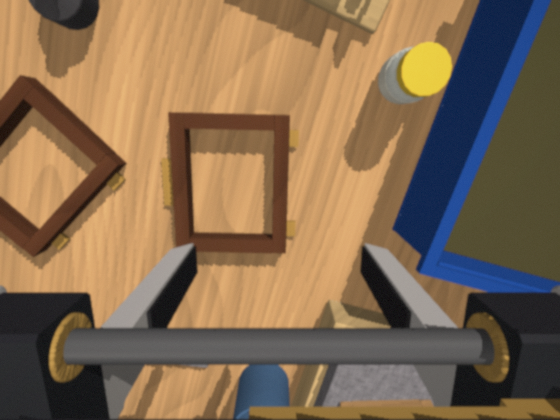

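The wrist view shows the target frame with top corners at about (170,113), (290,116), (286,252) and (176,252). The tongue is at (166,183) and the tabs at (292,140) and (291,228). I'll project the corners at z = 26 mm to fix its pose.

```bash
cat >> h.py <<'E'
def ray(d,px,z):
    Rm=cv2.Rodrigues(np.array(d["rvec"],float))[0];t=np.array(d["tvec"],float).ravel()
    c=-Rm.T@t; n=cv2.undistortPoints(np.array(px,float).reshape(-1,1,2),np.array(d["camera_matrix"]),None).reshape(-1,2)
    v=np.c_[n,np.ones(len(n))]@Rm; return c+v*((z-c[2])/v[:,2])[:,None]
E
python3 - <<'E'
from h import *
d=ctrl.camera("wrist")
P=ray(d,[(170,113),(290,116),(286,252),(176,252)],.026);print(P.round(4))
for a,b in((0,1),(3,2),(3,0),(2,1)):
    v=P[b]-P[a];print(np.linalg.norm(v).round(4),np.arctan2(v[1],v[0]).round(3))
print(P.mean(0))
T=ray(d,[(292,140),(291,228)],.006);print(T);T=ray(d,[(163,159),(164,206)],.006);print(T)
o=ctrl.outline_of("deckle_mid","wrist")
for r in o[:3]:
    m=r["region"].astype(np.uint8);c=max(cv2.findContours(m,0,2)[0],key=cv2.contourArea)
    print(r["score"],cv2.boxPoints(cv2.minAreaRect(c)).round().tolist())
E
```

```text
[[ 0.4356 -0.092   0.026 ]
 [ 0.5686 -0.0578  0.026 ]
 [ 0.6105 -0.2189  0.026 ]
 [ 0.4756 -0.2571  0.026 ]]
0.1374 0.252
0.1402 0.276
0.1698 1.809
0.1665 1.825
[ 0.52258881 -0.1564435   0.026     ]
[[ 0.57943626 -0.08357337  0.006     ]
 [ 0.61006081 -0.192218    0.006     ]]
[[ 0.43162981 -0.14944978  0.006     ]
 [ 0.44414609 -0.20836211  0.006     ]]
0.96 [[158.0, 250.0], [163.0, 110.0], [299.0, 115.0], [294.0, 254.0]]
0.63 [[-67.0, 167.0], [26.0, 67.0], [135.0, 169.0], [41.0, 269.0]]
```

carry_out(commands=[[0,[1.3,2.7,40],[0,0,0.018]],[0,[0,0,50],[0,0,0]],[0,[0,0,50],[0,0,0]],[0,[0,0,40],[0,0,0]],[0,[0,0,26],[0,0,0]],[1,[0,0,0],[0,0,0]],[1,[0,0,0],[0,0,0]],[1,[0,0,0],[0,0,0]],[1,[0,0,0],[0,0,0]],[1,[0,0,0],[0,0,0]]], squeeze=40)

```text
time_s: 5.15
ee_pos: [0.5818, -0.1411, 0.0057]
eef_rot: [3.141, 0.0, 1.825]
force: [0.3, -0.7, 0.1]
grip_width: 0.0475
grip_force: 0.0
```

carry_out(commands=[[1,[0,0,0],[0,0,0]],[1,[0,0,0],[0,0,0]],[1,[0,0,0],[0,0,0]],[1,[0,0,0],[0,0,0]],[1,[0,0,0],[0,0,0]],[1,[0,0,0],[0,0,0]]])

```text
time_s: 5.9
ee_pos: [0.5816, -0.1411, 0.0052]
eef_rot: [-3.142, 0.0, 1.825]
force: [-0.6, -0.1, 1.0]
grip_width: 0.0006
grip_force: 0.0
```

carry_out(commands=[[1,[0,0,-20],[0,0,0]],[1,[0,0,-40],[0,0,0]],[1,[0,0,-50],[0,0,0]],[1,[0,0,-40],[0,0,0]],[1,[0,0,0],[0,0,0]]])

```text
time_s: 6.52
ee_pos: [0.5829, -0.1414, 0.1585]
eef_rot: [3.137, 0.003, 1.825]
force: [-0.5, 0.3, -0.8]
grip_width: 0.0003
grip_force: 0.0
```

```bash
python3 - <<'E'
from h import *
p,r,o=tool();print(p,o["eef_rot"],o["grip_width"],o["grip_force"],o["force"],o["moment"])
for c in ("scene","side","wrist"):
    look(c,c+"2",("deckle_mid","deckle_grip","deckle_tongue"))
im=np.hstack([cv2.imread("pics/%s2.png"%c)[60:360,a:a+400] for c,a in(("side",130),("wrist",60))]);cv2.imwrite("pics/m2.png",im)
E
```

```text
[ 0.58292    -0.14141833  0.15851585] [3.13680696e+00 2.91870739e-03 1.82485303e+00] 0.00029353481014240637 0.0 [-0.48332641  0.28386952 -0.75814638] [-0.0670332   0.02121303 -0.03837526]
scene deckle_mid [([0.254, 0.2308, 0.0141], 0.95), ([0.5231, -0.1555, 0.0132], 0.87)]
scene deckle_grip [([0.5851, -0.1387, 0.0135], 0.91), ([0.2157, 0.2748, 0.013], 0.69)]
scene deckle_tongue [([0.3157, 0.1658, -0.0007], 0.95), ([0.2039, -0.162, 0.0007], 0.93)]
side deckle_mid [([0.5202, -0.1576, 0.0148], 0.82), ([0.2789, -0.2011, 0.014], 0.75)]
side deckle_grip [([0.5801, -0.1383, 0.0157], 0.93), ([0.3394, -0.2392, 0.0177], 0.81)]
side deckle_tongue [([0.3159, 0.167, -0.0001], 0.86), ([0.2099, -0.1622, 0.0036], 0.72)]
wrist deckle_mid []
wrist deckle_grip [([0.3351, -0.2342, 0.0102], 0.74), ([0.5852, -0.1412, 0.012], 0.67)]
wrist deckle_tongue [([0.436, -0.1806, -0.0], 0.94)]
```

View pics/m2.png

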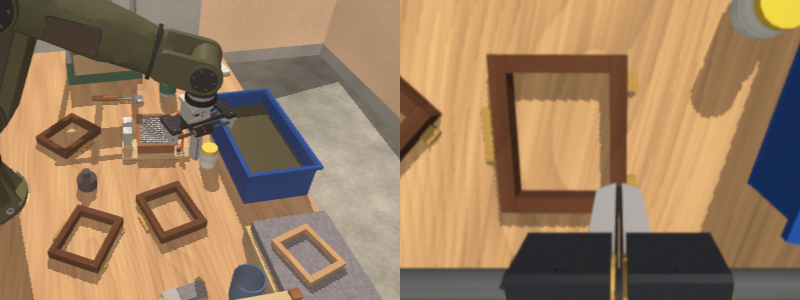

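The gripper closed on nothing and the frame hasn't moved: the deckle is still at crop (170,212) in the side view. I'll check where the fingertips really are by projecting the reported TCP into the cameras.

```bash
python3 - <<'E'
from h import *
p,r,o=tool()
ims=[]
for c,(x0,y0) in (("scene",(130,60)),("side",(130,60)),("wrist",(130,150))):
    d=ctrl.camera(c);im=d["img"].copy()
    pts=np.array([p,p-r.apply([0,0,.078]),[.5816,-.141,.013],[.4375,-.1786,.003],[.542,.175,.045]])
    q=cv2.projectPoints(pts,np.array(d["rvec"],float),np.array(d["tvec"],float),np.array(d["camera_matrix"]),None)[0].reshape(-1,2)
    print(c,q.round().tolist())
    for (x,y),col in zip(q,((0,0,255),(0,255,255),(255,0,0),(0,255,0),(255,0,255))):
        if abs(x)<2000 and abs(y)<2000: cv2.circle(im,(int(x),int(y)),3,col,-1)
    ims.append(im[y0:y0+260,x0:x0+260])
cv2.imwrite("pics/m3.png",np.hstack(ims))
E
```

```text
scene [[230.0, 208.0], [228.0, 189.0], [235.0, 238.0], [228.0, 202.0], [342.0, 223.0]]
side [[323.0, 228.0], [325.0, 205.0], [319.0, 263.0], [272.0, 283.0], [284.0, 188.0]]
wrist [[279.0, 239.0], [279.0, 296.0], [279.0, 196.0], [145.0, 194.0], [334.0, -205.0]]
```

View pics/m3.png

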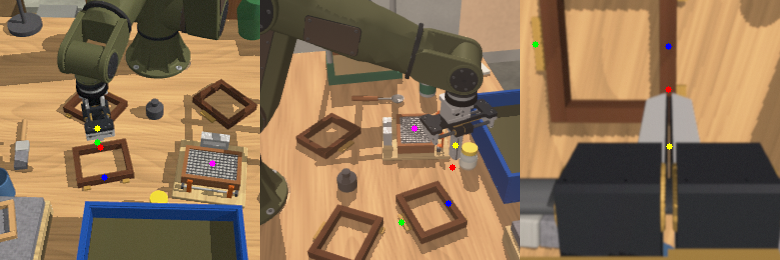

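```bash
python3 - <<'E'
from h import *
p,r,o=tool();print(p)
ims=[]
for c,(x0,y0) in (("scene",(190,150)),("side",(285,160))):
    d=ctrl.camera(c);im=cv2.resize(d["img"][y0:y0+80,x0:x0+80],None,fx=5,fy=5,interpolation=cv2.INTER_CUBIC)
    for k in range(5):
        pt=p-r.apply([0,0,.02*k]);q=cv2.projectPoints(pt[None],np.array(d["rvec"],float),np.array(d["tvec"],float),np.array(d["camera_matrix"]),None)[0].ravel()
        cv2.circle(im,(int((q[0]-x0)*5),int((q[1]-y0)*5)),2,(0,0,255) if k%2==0 else (0,255,255),-1)
    ims.append(im)
cv2.imwrite("pics/m4.png",np.hstack(ims))
E
```

```text
[ 0.5816274  -0.1410947   0.15520934]
```

View pics/m4.png

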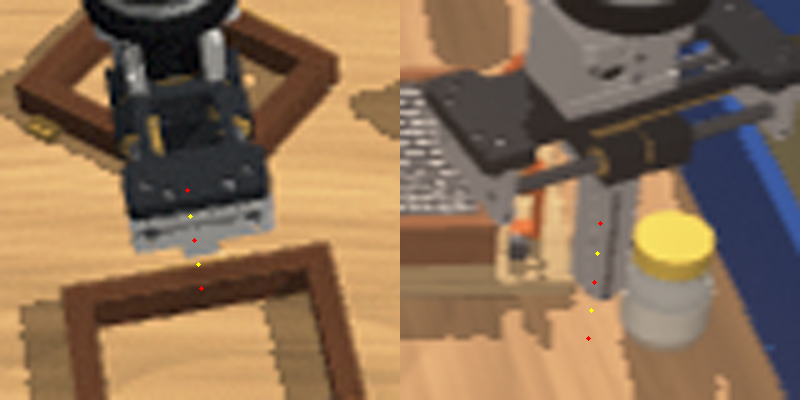

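The projected tool axis shows the real fingertips ending about 30 mm short of the reported TCP. In the crops the tips are at (200,255) and (600,295), while the reported TCP is at (201,288) and (588,338). So my grasp closed above the frame. I'll go about 30 mm lower in reported z.

carry_out(commands=[[0.4,[0,0,0],[0,0,0]],[0.4,[0,0,20],[0,0,0]],[0.4,[0,0,30],[0,0,0]],[0.4,[0,0,30],[0,0,0]],[0.4,[0,0,25],[0,0,0]],[0.4,[0,0,20],[0,0,0]],[0.4,[0,0,20],[0,0,0]],[0.4,[0,0,15],[0,0,0]],[0.4,[0,0,13],[0,0,0]],[0.4,[0,0,0],[0,0,0]]])

```text
time_s: 8.62
ee_pos: [0.5812, -0.141, -0.0185]
eef_rot: [-3.14, -0.001, 1.825]
force: [-0.2, -0.3, 0.3]
grip_width: 0.0563
grip_force: 0.0
```

carry_out(commands=[[1,[0,0,4],[0,0,0]],[1,[0,0,0],[0,0,0]],[1,[0,0,0],[0,0,0]],[1,[0,0,0],[0,0,0]],[1,[0,0,0],[0,0,0]],[1,[0,0,0],[0,0,0]],[1,[0,0,0],[0,0,0]]])

```text
time_s: 9.5
ee_pos: [0.5817, -0.1411, -0.0215]
eef_rot: [3.141, 0.0, 1.825]
force: [-1.1, 0.0, 5.0]
grip_width: 0.0178
grip_force: 40.0
```

carry_out(commands=[[1,[0,0,-20],[0,0,0]],[1,[0,0,-40],[0,0,0]],[1,[0,0,-50],[0,0,0]],[1,[0,0,-50],[0,0,0]],[1,[0,0,-20],[0,0,0]],[1,[0,0,0],[0,0,0]]])

```text
time_s: 10.25
ee_pos: [0.5822, -0.1412, 0.1605]
eef_rot: [3.139, 0.002, 1.825]
force: [-0.1, -1.1, -3.7]
grip_width: 0.0176
grip_force: 40.0
```

```bash
cat >> h.py <<'E'
S=np.array([.5425,.1745,0]);YAW=-.153
UND=-.0215; EX=0.0   # deckle underside in tool z; deckle y of frame centre in tool x
def pose(tip_x,line_z,tilt,dy=0):
    """TCP pose: deckle tongue end (underside) at stand x=tip_x, underside line at height line_z over stand x=-60"""
    Rs=R.from_euler("z",YAW); Rd=Rs*R.from_euler("y",-tilt)
    Rt=Rd*R.from_matrix(np.array([[0,1,0],[1,0,0],[0,0,-1.]]))
    tip=S+Rs.apply([tip_x,dy,line_z-(-.060-tip_x)*np.tan(tilt)])
    # tongue end underside in tool: (EX,-.149,UND)
    return tip-Rt.apply([EX,-.149,UND]),Rt
E
python3 - <<'E'
from h import *
p,r,o=tool();print(p,o["eef_rot"],o["grip_width"],o["grip_force"],o["force"],o["moment"],o["time_s"])
for c in ("scene","side","wrist"): look(c,c+"5",("deckle_grip","deckle_tongue"))
print("tongue expect",p+r.apply([0,-.149,UND]))
print(pose(-.06,.051+.05,.21)); go(*pose(-.06,.051+.06,.21))
cv2.imwrite("pics/m5.png",np.hstack([cv2.imread("pics/side5.png")[60:360,130:530],cv2.imread("pics/wrist5.png")[60:360,60:460]]))
E
```

```text
[ 0.58220822 -0.14117854  0.16045607] [3.13858452e+00 1.75257926e-03 1.82480272e+00] 0.017551299571823244 40.01547038555145 [-0.05787708 -1.13413977 -3.71013383] [-0.04916868 -0.08833249  0.04734797] 10.25
scene deckle_grip [([0.3348, -0.2395, 0.013], 0.78), ([0.5843, -0.1402, 0.1964], 0.62)]
scene deckle_tongue [([0.3162, 0.1655, 0.003], 0.86), ([0.4359, -0.1748, 0.1848], 0.81)]
side deckle_grip [([0.3387, -0.2366, 0.0147], 0.58), ([0.58, -0.1394, 0.1915], 0.55)]
side deckle_tongue [([0.2058, -0.168, 0.002], 0.94), ([0.3121, 0.166, 0.0009], 0.73)]
wrist deckle_grip [([0.5864, -0.1462, 0.1894], 0.58)]
wrist deckle_tongue [([0.4351, -0.1789, 0.1802], 0.79)]
tongue expect [ 0.4379179  -0.1786002   0.18150773]
(array([0.63165471, 0.16075189, 0.11103286]), Rotation.from_matrix(array([[ 1.52403769e-01,  9.66605865e-01,  2.06024737e-01],
                            [ 9.88318315e-01, -1.49055597e-01, -3.17700744e-02],
                            [ 1.38777878e-17,  2.08459900e-01, -9.78030915e-01]])))
t 10.7 shift [279.5 124.4  36.8] turn [-0.208 -0.043  0.405]
```

View pics/m5.png

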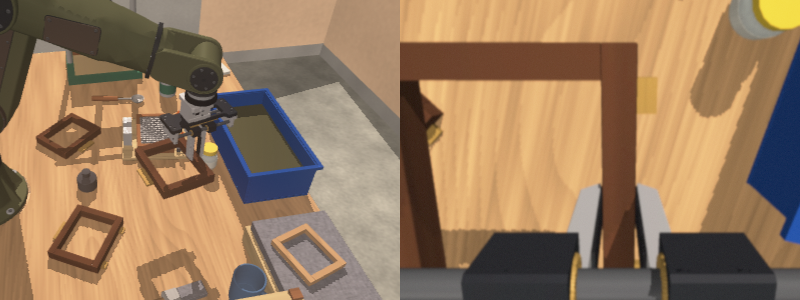

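carry_out(commands=[[1,[30,13,0],[0,0,0]],[1,[50,22,0],[0,0,0]],[1,[50,22,0],[0,0,0]],[1,[50,22,0],[0,0,0]],[1,[50,22,0],[0,0,0]],[1,[49.5,23.4,0],[0,0,0]],[1,[0,0,0],[-0.069,-0.014,0.135]],[1,[0,0,0],[-0.069,-0.014,0.135]],[1,[0,0,0],[-0.07,-0.015,0.135]],[1,[0,0,0],[0,0,0]]])

```text
time_s: 11.95
ee_pos: [0.6311, 0.1611, 0.1582]
eef_rot: [2.932, 0.001, 1.42]
force: [-0.1, 0.8, -1.9]
grip_width: 0.0174
grip_force: 40.0
```

```bash
python3 - <<'E'
from h import *
p,r,o=tool();print(p,o["eef_rot"],o["grip_width"],o["force"],o["time_s"])
for c in ("scene","side"): look(c,c+"6",("deckle_tongue","deckle_mid","lip","seat","catch_nose"))
d=look("wrist","wrist6",("deckle_tongue","lip","seat","catch_nose"))
print("tongue expect",p+r.apply([0,-.149,UND+.003]),"mid",p+r.apply([0,-.061,UND-.013]))
go(*pose(-.06,.051+.02,.21))
cv2.imwrite("pics/m6.png",np.hstack([cv2.resize(cv2.imread("pics/side6.png")[90:270,180:380],None,fx=2,fy=2),cv2.imread("pics/wrist6.png")[0:360,80:480]]))
E
```

```text
[0.631054   0.16111185 0.15822188] [2.93162956e+00 6.35368350e-04 1.41983449e+00] 0.017446389938233525 [-0.12756436  0.80944604 -1.86410623] 11.95
scene deckle_tongue [([0.3142, 0.1679, 0.0008], 0.95), ([0.4835, 0.1857, 0.1474], 0.8)]
scene deckle_mid [([0.5661, 0.1711, 0.18], 0.8), ([0.2833, -0.2012, 0.015], 0.79)]
scene lip [([0.4692, 0.1859, 0.0568], 0.68)]
scene seat [([0.5425, 0.1716, 0.0442], 0.89), ([0.5677, 0.1705, 0.1769], 0.56)]
scene catch_nose [([0.6138, 0.168, 0.053], 0.62)]
side deckle_tongue [([0.3141, 0.1666, -0.0017], 0.95), ([0.208, -0.1654, 0.0011], 0.71)]
side deckle_mid [([0.5631, 0.1707, 0.1817], 0.73), ([0.2561, 0.2313, 0.0079], 0.73)]
side lip [([0.4678, 0.1799, 0.0551], 0.64)]
side seat [([0.5427, 0.1726, 0.045], 0.71)]
side catch_nose [([0.6142, 0.1635, 0.0534], 0.51)]
wrist deckle_tongue [([0.4815, 0.1815, 0.1476], 0.91)]
wrist lip []
wrist seat [([0.5414, 0.1761, 0.0476], 0.9)]
wrist catch_nose [([0.6142, 0.1592, 0.0606], 0.85), ([0.5403, 0.1714, -0.0002], 0.28)]
tongue expect [0.4831704  0.18359945 0.14526045] mid [0.56496534 0.17117872 0.17925036]
t 12.8 shift [ -0.  -16.3  75.5] turn [0.001 0.    0.001]
```

View pics/m6.png

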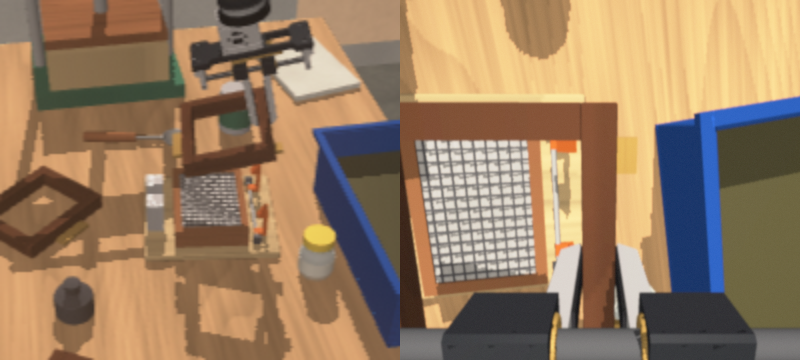

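The side view shows the tilted deckle above and to the +x side of the stand. The wrist view shows the mould's right rim edge and its lower corners at full-image (117,292) and (228,283). I'll check the stand pose from these.

```bash
python3 - <<'E'
from h import *
d=ctrl.camera("wrist");Rs=R.from_euler("z",YAW).inv()
print("mould -y corners",Rs.apply(ray(d,[(117,292),(228,283),(222,142)],.045)-S).round(4).tolist())
print("board +y edge",Rs.apply(ray(d,[(100,97),(260,97)],.012)-S).round(4).tolist())
p,r,o=tool();c=p[2]-r.apply([0,0,0])[2]
# deckle +y top edge: plane tilted; intersect ray with deckle top plane
t=ray(d,[(200,103),(280,103)],.10);cam=ray(d,[(200,103)],.3)[0]
n=r.apply([0,0,1]);q=p+r.apply([0,0,UND-.026])
Rm=cv2.Rodrigues(np.array(d["rvec"],float))[0];C=-Rm.T@np.array(d["tvec"],float).ravel()
for x in t:
    v=x-C;h=C+v*(n@(q-C))/(n@v);print("deckle +y edge in tool",r.inv().apply(h-p).round(4))
E
```

```text
mould -y corners [[-0.0474, -0.0832, 0.045], [0.0602, -0.0847, 0.045], [0.0599, 0.0594, 0.045]]
board +y edge [[-0.0489, 0.0998, 0.012], [0.1016, 0.1024, 0.012]]
deckle +y edge in tool [ 0.085  -0.0382 -0.0475]
deckle +y edge in tool [ 0.085  -0.0001 -0.0475]
```

carry_out(commands=[[1,[0,-5,25],[0,0,0]],[1,[0,-5,25],[0,0,0]],[1,[0,-5,25],[0,0,0]],[1,[0,-5.5,20],[0,0,0]],[1,[0,0,0],[0,0,0]],[1,[0,0,0],[0,0,0]]])

```text
time_s: 13.6
ee_pos: [0.6322, 0.1609, 0.0622]
eef_rot: [2.929, -0.0, 1.418]
force: [0.2, -0.3, -2.8]
grip_width: 0.0173
grip_force: 40.0
```

```bash
python3 - <<'E'
from h import *
p,r,o=tool();print(p,o["force"],o["grip_width"])
go(*pose(-.086,.051,.21));go(*pose(-.060,.051,.21))
E
```

```text
[0.63220734 0.16087325 0.06221229] [ 0.21690708 -0.2584321  -2.77433956] 0.017308882299804967
t 13.6 shift [ -0.2 -27.3   1. ] turn [ 0.002 -0.     0.   ]
t 13.6 shift [-0.2 -0.8  1. ] turn [ 0.002 -0.     0.   ]
```

carry_out(commands=[[1,[0,-10,0.5],[0,0,0]],[1,[0,-9,0.5],[0,0,0]],[1,[0,-8,0],[0,0,0]],[1,[0,0,0],[0,0,0]]])

```text
time_s: 14.1
ee_pos: [0.6052, 0.1649, 0.0545]
eef_rot: [2.931, 0.0, 1.419]
force: [0.3, -0.9, -2.7]
grip_width: 0.0178
grip_force: 40.0
```

```bash
python3 - <<'E'
from h import *
p,r,o=tool();print(p,o["force"],o["grip_width"])
go(*pose(-.087,.051,.21))
for c in ("scene","side"): look(c,c+"7",("deckle_tongue","deckle_mid"))
print("tongue expect",p+r.apply([0,-.149,UND+.003]),"mid",p+r.apply([0,-.061,UND-.013]))
for a in (.14,.07,0):
    P,Q=pose(-.0875,.047+(.1-.1),a);print(a,P.round(4))
go(*pose(-.0875,.0455,0))
cv2.imwrite("pics/m7.png",np.hstack([cv2.resize(cv2.imread("pics/side7.png")[120:250,220:350],None,fx=3,fy=3),cv2.resize(cv2.imread("pics/scene7.png")[150:280,280:410],None,fx=3,fy=3)]))
E
```

```text
[0.60523132 0.16488782 0.05452068] [ 0.27549321 -0.86471249 -2.67222945] 0.01776861134916276
t 14.1 shift [-0.1 -0.1 -0.8] turn [0.001 0.    0.001]
scene deckle_tongue [([0.3157, 0.1665, -0.0009], 0.91), ([0.4571, 0.1916, 0.0458], 0.62)]
scene deckle_mid [([0.2826, -0.2032, 0.0144], 0.78), ([0.5426, 0.1746, 0.0724], 0.67)]
side deckle_tongue [([0.3186, 0.1687, 0.0009], 0.69), ([0.4562, 0.1828, 0.048], 0.67)]
side deckle_mid [([0.2572, 0.2282, 0.0101], 0.97), ([0.2821, -0.2054, 0.0159], 0.95)]
tongue expect [0.45738693 0.18756534 0.04144335] mid [0.5391383  0.17503387 0.07549735]
0.14 [0.6048 0.1649 0.0426]
0.07 [0.6044 0.165  0.034 ]
0 [0.6033 0.1651 0.0255]
t 14.4 shift [ 0.1 -9.  29.2] turn [0.211 0.    0.   ]
```

View pics/m7.png

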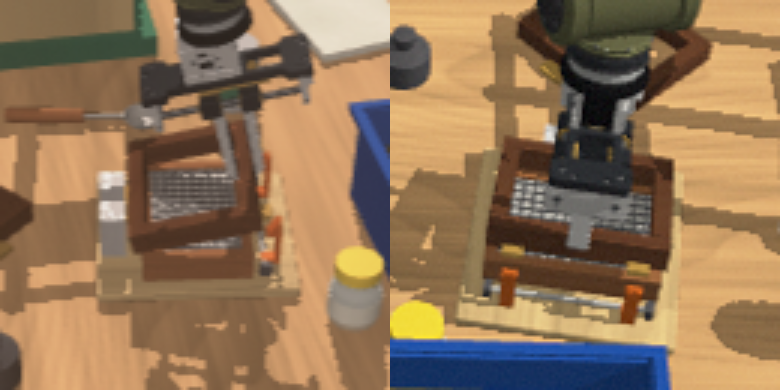

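The tongue is in the pocket under the lip, and the tabs are above the orange noses at scene-crop (508,285) and (630,300). Now I'll swing it down.

carry_out(commands=[[1,[0,-1.3,5],[0.035,0,0]],[1,[0,-1.2,5],[0.035,0,0]],[1,[0,-1,5],[0.035,0,0]],[1,[0,-0.7,5],[0.035,0,0]],[1,[0,-0.5,5],[0.035,0,0]],[1,[0,-0.3,4.5],[0.036,0,0]],[1,[0,0,0],[0,0,0]],[1,[0,0,0],[0,0,0]]])

```text
time_s: 15.4
ee_pos: [0.6043, 0.1648, 0.0241]
eef_rot: [-3.141, 0.001, 1.418]
force: [-0.7, -0.3, -3.3]
grip_width: 0.0175
grip_force: 40.0
```

```bash
python3 - <<'E'
from h import *
p,r,o=tool();print(p,o["eef_rot"],o["force"],o["moment"],o["grip_width"])
go(*pose(-.0875,.045,0))
E
```

```text
[0.60433456 0.16476235 0.02411543] [-3.14124140e+00  6.47558908e-04  1.41820793e+00] [-0.69253433 -0.32774536 -3.25550792] [-0.13960384  0.04608891  0.00153424] 0.017480288191701596
t 15.4 shift [ 0.2 -1.1  0.6] turn [-0.     0.001  0.   ]
```

carry_out(commands=[[1,[0,0,1.5],[0,0,0]],[1,[0,0,1],[0,0,0]],[1,[0,0,0],[0,0,0]]])

```text
time_s: 15.78
ee_pos: [0.6046, 0.1649, 0.0234]
eef_rot: [3.141, 0.0, 1.418]
force: [-6.8, -1.3, 10.0]
grip_width: 0.0176
grip_force: 40.0
```

```bash
python3 - <<'E'
from h import *
p,r,o=tool();print(p,o["eef_rot"],o["force"],o["moment"],o["grip_width"])
for c in ("scene","side"): look(c,c+"8",("catch_nose","deckle_mid","deckle_tongue"))
cv2.imwrite("pics/m8.png",np.hstack([cv2.resize(cv2.imread("pics/side8.png")[130:240,220:340],None,fx=3.3,fy=3.3,interpolation=2),cv2.resize(cv2.imread("pics/scene8.png")[170:280,285:405],None,fx=3.3,fy=3.3,interpolation=2)]))
E
```

```text
[0.60458161 0.16488827 0.02342576] [3.14088186e+00 1.79670193e-04 1.41832956e+00] [-6.77600764 -1.29771897  9.9744416 ] [-0.48803015  1.37380705  0.01428032] 0.01759553147485757
scene catch_nose [([0.6128, 0.1618, 0.0589], 0.74)]
scene deckle_mid [([0.2832, -0.2016, 0.0123], 0.56), ([0.2542, 0.2281, 0.0123], 0.56)]
scene deckle_tongue [([0.4581, 0.1906, 0.0491], 0.76), ([0.2032, -0.1591, -0.0016], 0.73)]
side catch_nose [([0.6129, 0.1623, 0.0533], 0.57)]
side deckle_mid [([0.5447, 0.1771, 0.0606], 0.91), ([0.2556, 0.2287, 0.0106], 0.74)]
side deckle_tongue [([0.3126, 0.1673, -0.0017], 0.87), ([0.4598, 0.1805, 0.052], 0.85)]
```

View pics/m8.png

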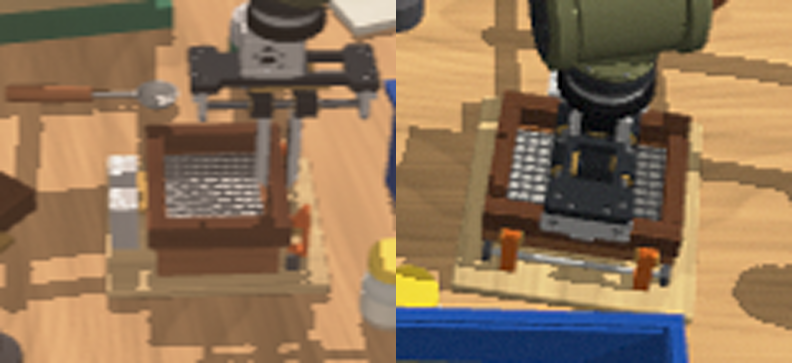

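The frame looks flat, with its tabs under the noses at (510,250) and (645,268), and the heights agree (underside at 45 mm). I'll ease off, release and retreat.

carry_out(commands=[[1,[0,0,-1],[0,0,0]],[0.6,[0,0,0],[0,0,0]],[0.6,[0,0,0],[0,0,0]],[0.6,[0,0,0],[0,0,0]],[0.6,[0,0,0],[0,0,0]],[0.6,[0,0,0],[0,0,0]],[0.6,[0,0,-20],[0,0,0]],[0.6,[0,0,-40],[0,0,0]],[0.6,[0,0,-50],[0,0,0]],[0.6,[0,0,-50],[0,0,0]]])

```text
time_s: 17.42
ee_pos: [0.6044, 0.1649, 0.1862]
eef_rot: [3.14, -0.0, 1.418]
force: [0.4, 0.4, 0.5]
grip_width: 0.0377
grip_force: 0.0
```

carry_out(commands=[[0.6,[0,-50,-20],[0,0,0]],[0.6,[0,-50,0],[0,0,0]],[0.6,[0,-50,0],[0,0,0]],[0.6,[0,0,0],[0,0,0]]])

```text
time_s: 17.92
ee_pos: [0.4544, 0.1882, 0.2051]
eef_rot: [3.14, -0.001, 1.42]
force: [2.0, -0.4, 0.3]
grip_width: 0.0373
grip_force: 0.0
```

```bash
python3 - <<'E'
from h import *
p,r,o=tool();print(p,o["force"],o["grip_width"],o["time_s"])
Rs=R.from_euler("z",YAW).inv()
for c in ("scene","side","wrist"):
    d=ctrl.camera(c);cv2.imwrite(f"pics/{c}9.png",d["img"])
    for t in("catch_nose","deckle_mid","deckle_tongue","deckle_grip"): print(c,t,[Rs.apply(x["at"]-S).round(4).tolist() for x in ctrl.place_of(t,c) if np.linalg.norm(np.array(x["at"])[:2]-S[:2])<.12])
cv2.imwrite("pics/m9.png",np.hstack([cv2.resize(cv2.imread("pics/side9.png")[130:240,220:340],None,fx=3.3,fy=3.3,interpolation=2),cv2.resize(cv2.imread("pics/scene9.png")[170:280,285:405],None,fx=3.3,fy=3.3,interpolation=2)]))
E
```

```text
[0.45442409 0.18824812 0.20509408] [ 1.97967737 -0.41468922  0.30583773] 0.03729839250961954 17.925
scene catch_nose [[0.0705, -0.0001, 0.0564]]
scene deckle_mid [[0.0006, 0.002, 0.0578]]
scene deckle_tongue [[-0.0875, 0.0031, 0.0483], [0.0719, 0.0004, 0.0559], [-0.0768, 0.0026, 0.0552]]
scene deckle_grip [[0.0627, 0.002, 0.0582]]
side catch_nose [[0.0721, -0.003, 0.0565]]
side deckle_mid [[0.0022, -0.0002, 0.0615], [-0.0842, -0.0061, 0.0499]]
side deckle_tongue [[-0.0859, -0.0027, 0.0517]]
side deckle_grip [[0.0653, 0.002, 0.063]]
wrist catch_nose [[-0.0001, 0.0012, 0.0452], [-0.0027, -0.0015, 0.0016]]
wrist deckle_mid []
wrist deckle_tongue [[-0.0891, -0.0032, 0.0463], [0.0644, -0.0025, 0.0601]]
wrist deckle_grip [[0.0635, -0.0037, 0.0605]]
```

View pics/m9.png

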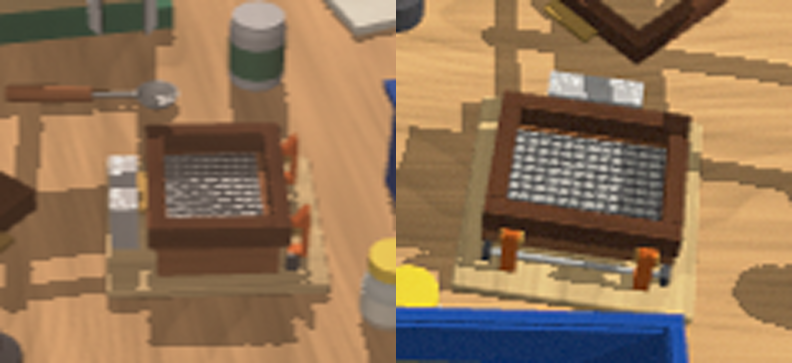

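The frame lies flat on the mould with the tongue in the keeper, and the noses are shut over the tabs at (510,250) and (645,268). The gripper is clear.

```bash
python3 -c "
from station import ctrl
print(ctrl.hand_in())"
```

```text
the job is handed in; nothing more can be done
None
```

The deckle is hooked under the lip, flat and latched on the mould by the last camera check, and released. The arm is clear and touched none of the other things. I handed it in at about 18 s of the 46 s allowed, and the hand-in returned no verdict.

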